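# Assemble an ion-lens stack on its stand

## Task

Build the lens stack on the post of the black stand, from the bottom up: the round metal flange with its hub up, the tall narrow ceramic ring, the square metal plate, the short wide ceramic ring, and last the metal cap with its knob up, each lying flat on the one before and let go. Lower the ceramic rings into place gently, do not drop them down the post. Leave the jar, the dish and the screwdriver where they are.

Things in the scene. Friction and masses are not known exactly. Their poses are not given: they have to be found in the camera images.
- seat (a point): Point on the post axis at the top face of the stand's base, 12 mm above the bench; z up. The stand is fixed to the bench, somewhere among the parts: a black round base of 120 mm diameter and 12 mm thick with an upright bright steel post of 16 mm diameter, standing 70 mm above the base; the post's top 8 mm taper from 16 to 6 mm diameter.
- flange_mid (a point): Loose round aluminium flange, lying hub up: a disc of 96 mm diameter and 8 mm thick with eight small dark bolt heads (2 mm high, on a 74 mm circle), and on it a central hub of 46 mm diameter and 12 mm high; 20 mm high in all. Grip it by the hub. A plain bore of 22 mm diameter runs through it. The point is on its axis half-way up, 10 mm above its underside; z up. About 0.22 kg.
- tall_mid (a point): Loose white ceramic ring, the tall narrow one: 38 mm outside diameter, 18 mm high, lying flat. A plain bore of 22 mm diameter runs through it. The point is on its axis half-way up, 9 mm above its underside. Either end may be down. About 0.05 kg.
- plate_mid (a point): Loose square steel plate, 54 x 54 mm and 12 mm thick, lying flat. A plain bore of 22 mm diameter runs through it. The point is at its centre, 6 mm above its underside; x and y are square to its edges, z is its normal. Either face may be down, at any yaw. About 0.2 kg.
- short_mid (a point): Loose white ceramic ring, the short wide one: 54 mm outside diameter, 12 mm high, lying flat. A plain bore of 22 mm diameter runs through it. The point is on its axis half-way up, 6 mm above its underside. Either end may be down. About 0.07 kg.
- cap_mid (a point): Loose steel end cap, standing knob up: a knurled round body of 46 mm diameter and 18 mm high with a blind bore of 22 mm diameter, 14 mm deep, in its underside, and on top a round knob of 28 mm diameter and 18 mm high; 36 mm high in all. Grip it by the knob. The point is on its axis half-way up, 18 mm above its underside (at the foot of the knob); z up. About 0.16 kg.
- jar_mid (a point): Bystander: pale translucent plastic jar with a white screw lid, 56 mm diameter, 56 mm high, standing. The point is at its centre, 28 mm up.
- dish_mid (a point): Bystander: empty square aluminium dish, 70 x 70 mm and 22 mm high. The point is at its centre, 11 mm above its underside; x and y square to its sides.
- driver_grip (a point): Bystander: grey-handled screwdriver, 170 mm long, lying at the right-hand side of the parts (-y). The point is in its handle.
Things that resemble listed ones, but are neither listed nor needed, are in the scene too. Leave any brown or green look-alike of the part that bears short_mid alone.

How it is judged:
On the way, in this order (a step that is already met when the one before it is completed fails the run):
1. round flange on the stand, hub up, let go (horizontal distance between flange_mid and seat below 0.006 m and z of flange_mid in the frame of seat between 0.006 and 0.014 m and angle between flange_mid's own z axis and vertical below 0.12 rad and contact force between flange and the fingers below 0.1 N), for 0.2 s.
2. tall narrow ceramic ring on the flange, let go (horizontal distance between tall_mid and seat below 0.006 m and z of tall_mid in the frame of seat between 0.025 and 0.033 m and (angle between tall_mid's own z axis and vertical below 0.12 rad or angle between tall_mid's own z axis and vertical above 3.02 rad) and contact force between tall and the fingers below 0.1 N), for 0.2 s.
3. square plate on the tall ceramic ring, let go (horizontal distance between plate_mid and seat below 0.006 m and z of plate_mid in the frame of seat between 0.04 and 0.048 m and (angle between plate_mid's own z axis and vertical below 0.12 rad or angle between plate_mid's own z axis and vertical above 3.02 rad) and contact force between plate and the fingers below 0.1 N), for 0.2 s.
4. short wide ceramic ring on the square plate, let go (horizontal distance between short_mid and seat below 0.006 m and z of short_mid in the frame of seat between 0.052 and 0.06 m and (angle between short_mid's own z axis and vertical below 0.12 rad or angle between short_mid's own z axis and vertical above 3.02 rad) and contact force between short and the fingers below 0.1 N), for 0.2 s.
5. knobbed cap on top, knob up, let go (horizontal distance between cap_mid and seat below 0.006 m and z of cap_mid in the frame of seat between 0.076 and 0.084 m and angle between cap_mid's own z axis and vertical below 0.12 rad and contact force between cap and the fingers below 0.1 N), for 0.2 s.
At the end, for the whole second after the job is handed in: On the stand, from the bottom up, flange (hub up), tall ceramic ring, square plate, short ceramic ring and cap (knob up) are threaded on the post, each within 6 mm of the post axis, within 4 mm of its seated height, flat within 0.12 rad, and at rest, let go (horizontal distance between each of flange_mid, tall_mid, plate_mid, short_mid, cap_mid and seat below 0.006 m and z of flange_mid in the frame of seat between 0.006 and 0.014 m and angle between each of flange_mid, cap_mid's own z axis and vertical below 0.12 rad and linear speed of each of flange, tall, plate, short, cap below 0.02 m/s and z of tall_mid in the frame of seat between 0.025 and 0.033 m and (angle between tall_mid's own z axis and vertical below 0.12 rad or angle between tall_mid's own z axis and vertical above 3.02 rad) and z of plate_mid in the frame of seat between 0.04 and 0.048 m and (angle between plate_mid's own z axis and vertical below 0.12 rad or angle between plate_mid's own z axis and vertical above 3.02 rad) and z of short_mid in the frame of seat between 0.052 and 0.06 m and (angle between short_mid's own z axis and vertical below 0.12 rad or angle between short_mid's own z axis and vertical above 3.02 rad) and z of cap_mid in the frame of seat between 0.076 and 0.084 m); the robot touches nothing.
It fails at once if the tall ceramic ring is dropped down the post (faster than 0.5 m/s on the post) (horizontal distance between tall_mid and seat below 0.012 m and z of tall_mid in the frame of seat below 0.07 m and linear speed of tall above 0.5 m/s).
It fails at once if the short ceramic ring is dropped down the post (faster than 0.5 m/s on the post) (horizontal distance between short_mid and seat below 0.012 m and z of short_mid in the frame of seat below 0.07 m and linear speed of short above 0.5 m/s).
It fails at once if the jar is moved more than 30 mm or tipped over (distance of jar_mid from where it was at the start of the episode above 0.03 m or angle between jar_mid's own z axis and vertical above 0.5 rad).
It fails at once if the dish is moved more than 30 mm or tipped over (distance of dish_mid from where it was at the start of the episode above 0.03 m or angle between dish_mid's own z axis and vertical above 0.5 rad).
It fails at once if the screwdriver is moved more than 30 mm (distance of driver_grip from where it was at the start of the episode above 0.03 m).
It also fails if it takes over 120 s, if anything falls off the work surface, if the arm or the gripper's body presses on something with over 40 N, if the wrist force passes 120 N, or if a joint passes its speed limit or range.

## Robot

A 6-joint arm with a two-finger parallel gripper is mounted at the origin on the work surface. World frame = base frame: x ahead of the robot, y to its left, z up, the work surface at z = 0. Lengths are in m, angles in rad, forces in N, time in s.
With the tool pointing down it reaches from about 0.275 to 0.875 m from the base axis. Payload 12.5 kg.
Tool frame: the origin (TCP) lies on the centre line of the jaws, within the pads' length; the fingertips stand r.finger_overhang ahead of it and the grasp point (between the pads) lies 3 mm ahead of it (r.finger_overhang is the distance from the TCP to the fingertips, in m); z points along the fingers, y is the direction in which the jaws open and shut (so a half turn about z gives the same grasp; the last joint's range is limited). The gripper opens to 85 mm and grips with 20 to 120 N. Pads are 22 mm wide; open, the fingers measure 114 mm over their backs; the gripper's body (76 mm by 85 mm) begins 54 mm behind the grasp point. The pads swing forward as they close: fully open they stand 13 mm farther back than shut.
Start: joints at [-1.211, 0.351, 1.652, -0, 1.139, -0.085], TCP at [0.237, -0.496, 0.23] pointing down, gripper open.
Joint ranges: [-2.75, 2.75], [-0.79, 2.1], [0.01, 2.65], [-1.57, 4.71], [0.07, 3.14], [-2.87, 2.87]. Speed limits (rad/s): [2.22, 2.22, 2.79, 3.14, 3.14, 3.14].

## Interface

Orientations are given as a unit quaternion [x, y, z, w].
In Python, from cell import r, optics gives the robot as it stands. The module is installed in compiled form; this text tells all that it offers. Calls block until the motion is done:
- r.move_to(position, orientation): joint-space move of the TCP to a pose.
- r.move_linear(position, rot=None, vel=0.15): straight line of the TCP; rot=None keeps the orientation; vel is the mean speed in m/s.
- r.set_joints(angles): joint-space move.
- r.set_gripper(opening, squeeze=None): opening from 0.0 (shut) to 1.0 (fully open); squeeze is the grip in N (None keeps the last); returns when the fingers have stopped.
- r.sleep(seconds).
- r.inverse_kinematics(position, orientation): joint angles nearest the present ones, or None.
- optics.get_image(name): name is "scene" or "top"; returns a dict with "pixels" (480x640x3 uint8, red, green, blue), "depth" (480x640 float32, m along the optical axis (not along the pixel's ray), 0 where there is no reading), "fx", "fy", "cx", "cy" (pixels), "D" ([k1, k2, p1, p2, k3] as OpenCV has them; the pictures are not rectified), "camera_from_world" (4x4, takes a point from world to camera coordinates). Camera axes: x right, y down, z forward; pixel columns grow to the right and rows downward; lengths in m; the calibration is good to about 2 mm. A picture is of the moment at which its call begins.
A pose or a line that the arm cannot do raises r.PlanningError and nothing moves.
- r.hand_in(): hands the job in, once; it reports no verdict.
Readings, each from a call of its own:
- r.current_t(): time.
- r.current_q(): joint angles.
- r.current_qvel(): joint speeds.
- r.current_effort(): joint torques, N m.
- r.current_tool_pos(): TCP position.
- r.current_ee_rot(): TCP orientation.
- r.current_contact_force(): force on the tool from outside, world axes, zero at the start.
- r.current_torque(): the same for the moment, N m.
- r.current_opening(): opening from 0.0 (shut) to 1.0 (fully open).
Only numpy, scipy, OpenCV 4.12 (cv2) and the standard library are available. Lean on these libraries where they do the work, as an engineer would, in place of code of your own. Each camera call takes 0.05 s, during which the arm holds its last target.

## Working session

There is one attempt and no reset: what is moved stays moved. The work goes in short steps, each a Python script; the robot and the scene stay as the last script left them, time stands still between calls to the robot, and variables do not carry over. Pictures are saved under pics/ and viewed, and the job is handed in when it is done.

```bash
mkdir -p pics; python3 - <<'E'
from cell import r, optics
import cv2, numpy as np
for n in ("scene","top"):
    d=optics.get_image(n)
    cv2.imwrite(f"pics/{n}0.png",d["pixels"][:,:,::-1])
    np.savez(f"{n}0.npz",**d)
    print(n,d["fx"],d["fy"],d["cx"],d["cy"],d["D"]); print(np.round(d["camera_from_world"],3))
print(r.finger_overhang,r.current_t(),r.current_ee_rot(),r.current_opening())
E
```

```text
scene 609.1725606522399 609.1725606522399 324.10405809509405 224.77982295404973 [-0.07581392  0.          0.          0.          0.        ]
[[ 4.370e-01  9.000e-01  1.000e-03 -1.660e-01]
 [ 6.160e-01 -2.980e-01 -7.290e-01 -3.640e-01]
 [-6.560e-01  3.190e-01 -6.840e-01  1.624e+00]
 [ 0.000e+00  0.000e+00  0.000e+00  1.000e+00]]
top 612.3022391033905 612.3022391033905 313.9614124535775 242.57666579493682 [-0.00216909  0.          0.          0.          0.        ]
[[ 0.009 -1.     0.01  -0.089]
 [-0.997 -0.009 -0.072  0.606]
 [ 0.072 -0.01  -0.997  1.374]
 [ 0.     0.     0.     1.   ]]
0.022 0.1 [ 9.75368333e-01  2.20581797e-01 -6.48456683e-05 -5.31131784e-04] 0.9966484449953023
```

View pics/scene0.png

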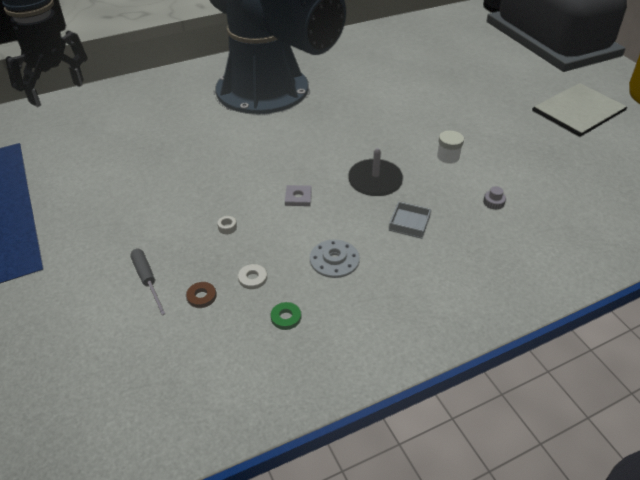

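View pics/top0.png

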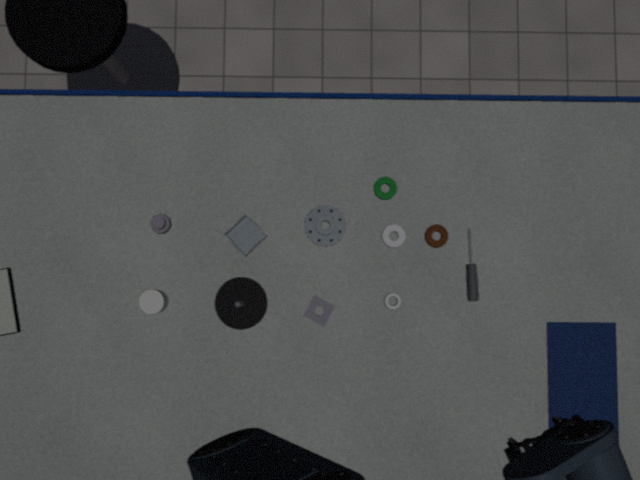

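Top view, left to right: cap (161,223), jar (152,302), dish (245,235), stand (241,303), flange (325,226), plate (319,310), ceramic rings (394,236) and (393,301). There are brown (436,236) and green (385,188) look-alikes, and the screwdriver is at (472,280). The larger white ring at (394,236) should be short_mid and the smaller one at (393,301) tall_mid. I'll confirm this in an enlarged crop.

```bash
cat > h.py <<'E'
import numpy as np, cv2
from cell import r, optics
def load(n,tag="0"):
    return dict(np.load(f"{n}{tag}.npz"))
def ray(d,px,z):
    K=np.array([[d["fx"],0,d["cx"]],[0,d["fy"],d["cy"]],[0,0,1]],float)
    p=cv2.undistortPoints(np.array(px,float).reshape(-1,1,2),K,np.array(d["D"],float)).reshape(-1,2)
    T=d["camera_from_world"];R=T[:3,:3];c=-R.T@T[:3,3]
    v=np.c_[p,np.ones(len(p))]@R
    return c+v*((z-c[2])/v[:,2])[:,None]
def proj(d,X):
    K=np.array([[d["fx"],0,d["cx"]],[0,d["fy"],d["cy"]],[0,0,1]],float)
    T=d["camera_from_world"]
    return cv2.projectPoints(np.array(X,float).reshape(-1,1,3),cv2.Rodrigues(T[:3,:3])[0],T[:3,3],K,np.array(d["D"],float))[0].reshape(-1,2)
E
python3 - <<'E'
import cv2,numpy as np
a=cv2.imread("pics/top0.png")[170:340,130:500]; a=cv2.convertScaleAbs(a,alpha=1.8)
cv2.imwrite("pics/topc.png",cv2.resize(a,None,fx=2.15,fy=2.15,interpolation=cv2.INTER_CUBIC))
b=cv2.imread("pics/scene0.png")[120:340,120:520]
cv2.imwrite("pics/scenec.png",cv2.resize(b,None,fx=2,fy=2,interpolation=cv2.INTER_CUBIC))
E
```

```text
(no output)
```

View pics/topc.png

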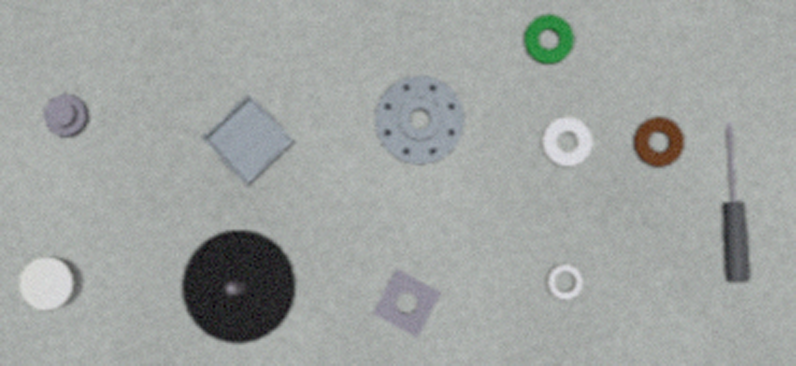

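View pics/scenec.png

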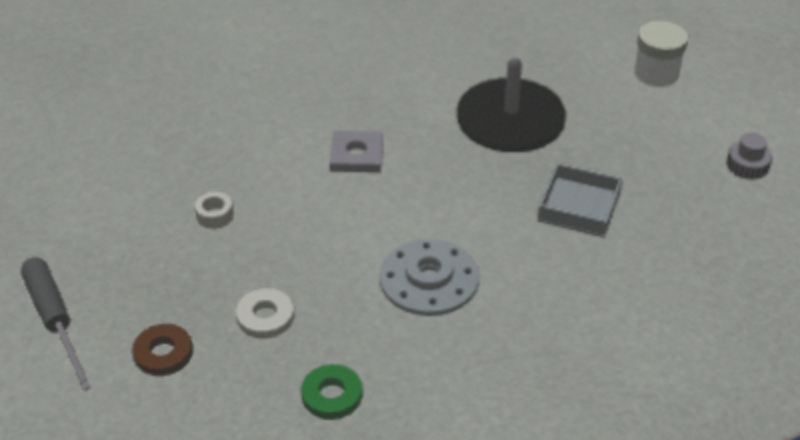

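Crop check: the white ring at top (394,236) is clearly wider and flatter than the one at (393,301). The brown and green rings are look-alikes and stay put. Next I measure all parts in both views.

```bash
cat > meas.py <<'E'
from h import *
def blob(d,px,rad,thr,name,k=1):
    im=cv2.GaussianBlur(d["pixels"],(0,0),k); lab=cv2.cvtColor(im,cv2.COLOR_RGB2LAB).astype(float)
    u,v=int(px[0]),int(px[1]); R=int(rad)
    sub=lab[v-R:v+R+1,u-R:u+R+1]
    bg=np.median(np.r_[sub[:2].reshape(-1,3),sub[-2:].reshape(-1,3),sub[:,:2].reshape(-1,3),sub[:,-2:].reshape(-1,3)],0)
    m=(np.linalg.norm((sub-bg)*[1,2,2],axis=2)>thr).astype(np.uint8)
    c,_=cv2.findContours(m,cv2.RETR_EXTERNAL,cv2.CHAIN_APPROX_NONE)
    c=max(c,key=cv2.contourArea); c=cv2.convexHull(c)
    M=cv2.moments(c); return np.array([M["m10"]/M["m00"]+u-R,M["m01"]/M["m00"]+v-R]),c.reshape(-1,2)+[u-R,v-R],M["m00"]
P={"stand":((241,303),(376,178),36,40,.012),"flange":((325,226),(335,258),30,34,.007),"tall":((393,301),(227,225),14,16,.009),
"plate":((319,310),(298,195),22,24,.006),"short":((394,236),(252,276),18,22,.006),"cap":((161,223),(495,198),16,20,.009),
"jar":((152,302),(451,146),20,24,.028),"dish":((245,235),(410,220),28,30,.011)}
if __name__=="__main__":
    t=load("top");s=load("scene")
    for n,(a,b,ra,rb,z) in P.items():
        out=[]
        for d,p,R in((t,a,ra),(s,b,rb)):
            c,h,A=blob(d,p,R,10,n); X=ray(d,c,z)[0]; out.append((np.round(c,1),np.round(X[:2],4),A, np.round(cv2.minAreaRect(h.astype(np.float32))[1:],1) if 0 else cv2.minAreaRect(h.astype(np.float32))[1]))
        print(n,*out)
    T=t["camera_from_world"]; print(-T[:3,:3].T@T[:3,3])
E
python3 meas.py
```

```text
stand (array([240.6, 302.8]), array([0.468 , 0.0822]), 2347.5, (54.0, 55.0)) (array([375.4, 175.2]), array([0.4685, 0.0819]), 2018.0, (52.56779098510742, 48.498565673828125))
flange (array([324.2, 225.2]), array([ 0.648 , -0.1074]), 1223.5, (39.0, 39.0)) (array([334.2, 259.3]), array([ 0.6521, -0.111 ]), 1544.0, (38.0, 50.0))
tall (array([393. , 300.7]), array([ 0.4756, -0.266 ]), 170.5, (15.0, 14.0)) (array([226.7, 225.1]), array([ 0.475 , -0.2638]), 322.0, (20.0, 20.0))
plate (array([318.8, 310.5]), array([ 0.4518, -0.0964]), 564.5, (24.149532318115234, 24.149534225463867)) (array([298.1, 196. ]), array([ 0.4521, -0.0966]), 580.0, (22.0, 28.0))
short (array([393.9, 235.1]), array([ 0.6265, -0.2688]), 393.5, (22.0, 22.0)) (array([252.1, 276.6]), array([ 0.6246, -0.2669]), 619.0, (25.0, 30.0))
cap (array([161. , 223.5]), array([0.648 , 0.2687]), 362.0, (21.920310974121094, 20.50609588623047)) (array([494.4, 198.7]), array([0.6439, 0.2724]), 463.0, (24.0, 24.0))
jar (array([153.3, 301.2]), array([0.4702, 0.2766]), 570.5, (23.0, 29.0)) (array([449.8, 146.5]), array([0.4675, 0.2766]), 745.0, (26.34589958190918, 33.498226165771484))
dish (array([245., 235.]), array([0.6232, 0.0748]), 1010.0, (33.239540100097656, 32.37321472167969)) (array([409.6, 219.9]), array([0.6237, 0.0737]), 1214.5, (39.775840759277344, 33.22737503051758))
[ 0.50519314 -0.07019061  1.41525142]
```

```bash
cat >> h.py <<'E'
def quat(a): return [np.cos(a/2),np.sin(a/2),0.,0.]
def best_a(a,p):
    "yaw a or a+pi, whichever gives the smaller wrist angle"
    c=[]
    for k in (a,a+np.pi,a-np.pi):
        q=r.inverse_kinematics(list(p),quat(k))
        if q is not None: c.append((abs(q[5])+0.3*abs(q[5]-r.current_q()[5]),k))
    return min(c)[1]
def st(msg=""):
    print(msg,"t=%.1f"%r.current_t(),"p",np.round(r.current_tool_pos(),4),"F",np.round(r.current_contact_force(),1),"op %.3f"%r.current_opening())
def guarded(z0,z1,step=.002,dF=4,vel=.05):
    "down from z0 to z1 in steps until vertical force changes"
    p=list(r.current_tool_pos()); f0=r.current_contact_force()[2]; z=z0
    while z>z1-1e-6:
        r.move_linear([p[0],p[1],z],vel=vel)
        if abs(r.current_contact_force()[2]-f0)>dF: return z,True
        z-=step
    return z+step,False
E
python3 - <<'E'
from h import *
t=load("top");s=load("scene")
# flange bolts -> circle
for d,c,z,R in((t,(324.5,226),.010,22),(s,(334.5,258.5),.010,27)):
    g=cv2.cvtColor(d["pixels"],cv2.COLOR_RGB2GRAY).astype(np.float32); g=cv2.GaussianBlur(g,(0,0),.8)
    u,v=int(c[0]),int(c[1]); sub=g[v-R:v+R+1,u-R:u+R+1]
    bh=cv2.morphologyEx(sub,cv2.MORPH_BLACKHAT,np.ones((7,7)))
    C=ray(d,c,z)[0]; 
    yy,xx=np.mgrid[:sub.shape[0],:sub.shape[1]]; W=ray(d,np.c_[xx.ravel()+u-R,yy.ravel()+v-R],z)
    rr=np.linalg.norm(W[:,:2]-C[:2],axis=1); m=((abs(rr-.037)<.008)&(bh.ravel()>.45*np.percentile(bh,98))).reshape(sub.shape).astype(np.uint8)
    n,l,stt,cen=cv2.connectedComponentsWithStats(m)
    X=ray(d,cen[1:]+[u-R,v-R],z)[stt[1:,4]>=2,:2]
    e=np.linalg.lstsq(np.c_[2*X,np.ones(len(X))],(X**2).sum(1),rcond=None)[0]
    print(len(X),e[:2],np.sqrt(e[2]+e[0]**2+e[1]**2), np.degrees(np.arctan2(X[:,1]-e[1],X[:,0]-e[0])).round())
from meas import blob
c,h,A=blob(t,(319,310),22,10,""); W=ray(t,h,.012)[:,:2].astype(np.float32); print(cv2.minAreaRect(W))
c,h,A=blob(s,(298,195),24,10,""); W=ray(s,h,.012)[:,:2].astype(np.float32); print(cv2.minAreaRect(W))
st("before"); 
p=[.65,-.109,.15]; a=best_a(np.pi/2,p); print(a)
r.move_to(p,quat(a)); st("at")
r.set_gripper(.75,30); st("g")
r.move_linear([.65,-.109,.06],vel=.2); st("low")
E
```

```text
8 [ 0.64789629 -0.10817111] 0.03696832205005397 [  23.  -23.   68.  -68.  113. -112.  158. -157.]
9 [ 0.6490002  -0.10934727] 0.03765510657304108 [ 159. -159.  115.   72. -115.   25.  -69.  -21.  -23.]
((0.4521963894367218, -0.0962384045124054), (0.05505531653761864, 0.05473606288433075), 63.69941329956055)
((0.45812878012657166, -0.09895431250333786), (0.058378830552101135, 0.07138420641422272), 64.15280151367188)
before t=0.1 p [ 0.2366 -0.4962  0.2298] F [ 0.1 -0.8 -0.1] op 0.997
1.5707963267948966
at t=2.2 p [ 0.6498 -0.11    0.1503] F [1.  0.4 0.6] op 0.997
g t=2.5 p [ 0.65   -0.1093  0.1501] F [ 0.6 -0.3  0.3] op 0.751
low t=3.1 p [ 0.6506 -0.1091  0.061 ] F [ 0.5 -0.3  0.8] op 0.749
```

```bash
python3 - <<'E'
from h import *
r.move_linear([.6482,-.1085,.045],vel=.1)
print(guarded(.042,.02,.0015,3)); st()
E
```

```text
(0.020999999999999984, False)
 t=7.2 p [ 0.6481 -0.1085  0.0209] F [-0.2 -0.1 -0.4] op 0.748
```

```bash
python3 - <<'E'
from h import *
print(guarded(.020,.008,.001,3)); st()
E
```

```text
(0.00799999999999999, False)
 t=10.4 p [ 0.6481 -0.1085  0.0079] F [0.1 0.  0.2] op 0.751
```

```bash
python3 - <<'E'
from h import *
d=optics.get_image("scene"); print(r.finger_overhang)
a=d["pixels"][150:310,235:435,::-1]
cv2.imwrite("pics/s1.png",cv2.resize(a,None,fx=4,fy=3.75,interpolation=cv2.INTER_CUBIC))
E
```

```text
0.022
```

View pics/s1.png

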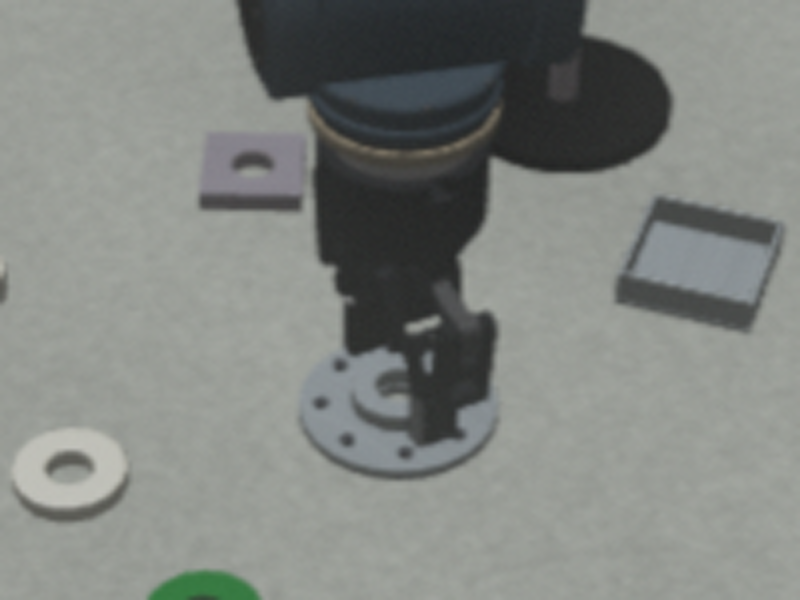

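```bash
python3 - <<'E'
from h import *
d=optics.get_image("scene"); D=d["depth"]; T=d["camera_from_world"]
vs,us=np.mgrid[235:285,310:365]; 
K=np.array([[d["fx"],0,d["cx"]],[0,d["fy"],d["cy"]],[0,0,1]],float)
p=cv2.undistortPoints(np.c_[us.ravel(),vs.ravel()].astype(float).reshape(-1,1,2),K,d["D"]).reshape(-1,2)
z=D[vs,us].ravel(); W=(np.c_[p*z[:,None],z]-T[:3,3])@T[:3,:3]
g=d["pixels"][vs,us].max(-1).ravel(); m=(g<60)&(z>0)
print(np.c_[us.ravel(),vs.ravel(),W.round(3)*1][m&(vs.ravel()>=258)][::3][-30:])
m2=(g>100)&(z>0); print(np.percentile(W[m2,2],[5,50,95]))
r.sleep(.1); print(r.current_effort().round(1) if hasattr(r.current_effort(),'round') else r.current_effort()); st()
E
```

```text
[[ 3.41e+02  2.58e+02  6.86e-01 -1.15e-01  4.40e-02]
 [ 3.44e+02  2.58e+02  7.07e-01 -1.20e-01  6.70e-02]
 [ 3.47e+02  2.58e+02  7.13e-01 -1.17e-01  7.10e-02]
 [ 3.41e+02  2.59e+02  6.87e-01 -1.15e-01  4.30e-02]
 [ 3.44e+02  2.59e+02  7.07e-01 -1.20e-01  6.40e-02]
 [ 3.47e+02  2.59e+02  7.10e-01 -1.15e-01  6.40e-02]
 [ 3.42e+02  2.60e+02  6.89e-01 -1.14e-01  4.20e-02]
 [ 3.45e+02  2.60e+02  7.11e-01 -1.20e-01  6.50e-02]
 [ 3.41e+02  2.61e+02  6.89e-01 -1.16e-01  4.00e-02]
 [ 3.44e+02  2.61e+02  6.95e-01 -1.13e-01  4.50e-02]
 [ 3.47e+02  2.61e+02  6.95e-01 -1.07e-01  4.10e-02]
 [ 3.43e+02  2.62e+02  6.94e-01 -1.14e-01  4.10e-02]
 [ 3.46e+02  2.62e+02  6.95e-01 -1.09e-01  3.90e-02]
 [ 3.42e+02  2.63e+02  6.94e-01 -1.17e-01  3.90e-02]
 [ 3.45e+02  2.63e+02  6.96e-01 -1.12e-01  3.90e-02]
 [ 3.41e+02  2.64e+02  6.89e-01 -1.16e-01  3.20e-02]
 [ 3.44e+02  2.64e+02  6.92e-01 -1.12e-01  3.30e-02]
 [ 3.47e+02  2.64e+02  6.92e-01 -1.05e-01  2.90e-02]
 [ 3.42e+02  2.65e+02  6.92e-01 -1.15e-01  3.10e-02]
 [ 3.45e+02  2.65e+02  6.91e-01 -1.09e-01  2.80e-02]
 [ 3.48e+02  2.65e+02  6.94e-01 -1.04e-01  2.80e-02]
 [ 3.43e+02  2.66e+02  6.96e-01 -1.15e-01  3.20e-02]]
[-0.00098179  0.00355351  0.02118457]
[ -0.  -68.4 -23.1  -0.    0.   -0. ]
 t=10.6 p [ 0.6482 -0.1085  0.008 ] F [0.1 0.3 0.8] op 0.748
```

```bash
python3 - <<'E'
from h import *
d=load("scene")
for z in (-.005,.008,.02,.03): print(z,proj(d,[[.680,-.1085,z],[.695,-.1085,z]]).round(0).tolist())
print(r.current_q())
E
```

```text
-0.005 [[342.0, 273.0], [346.0, 278.0]]
0.008 [[342.0, 268.0], [346.0, 274.0]]
0.02 [[342.0, 264.0], [346.0, 269.0]]
0.03 [[342.0, 260.0], [346.0, 266.0]]
[-2.36708011e-01  8.12575564e-01  1.48009732e+00 -4.07512675e-05
  8.48855605e-01 -2.36658481e-01]
```

```bash
python3 - <<'E'
from h import *
print(guarded(.007,.002,.001,2)); st(); print(r.current_torque())
E
```

```text
(0.002, False)
 t=12.1 p [ 0.6481 -0.1085  0.0019] F [ 0.6 -0.8  0.5] op 0.751
[-0.0370127   0.0516076   0.03634992]
```

```bash
python3 - <<'E'
from h import *
d=optics.get_image("scene")
a=cv2.convertScaleAbs(d["pixels"][215:295,295:375,::-1],alpha=1.6)
cv2.imwrite("pics/s2.png",cv2.resize(a,None,fx=7,fy=7,interpolation=cv2.INTER_CUBIC))
E
```

```text
(no output)
```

View pics/s2.png

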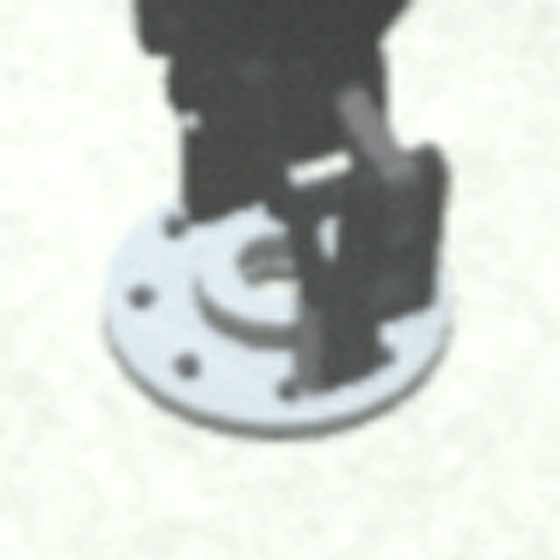

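```bash
python3 - <<'E'
from h import *
d=load("scene")
for x in (.682,.688,.695):
  for z in (.005,.01,.015,.02,.025): print(x,z,proj(d,[[x,-.1195,z],[x,-.0975,z]]).round(1).tolist())
E
```

```text
0.682 0.005 [[337.3, 272.0], [347.8, 268.2]]
0.682 0.01 [[337.3, 270.2], [347.8, 266.4]]
0.682 0.015 [[337.4, 268.3], [347.9, 264.6]]
0.682 0.02 [[337.4, 266.5], [348.0, 262.7]]
0.682 0.025 [[337.5, 264.6], [348.1, 260.9]]
0.688 0.005 [[338.7, 274.1], [349.2, 270.3]]
0.688 0.01 [[338.8, 272.3], [349.3, 268.5]]
0.688 0.015 [[338.8, 270.5], [349.4, 266.7]]
0.688 0.02 [[338.9, 268.7], [349.5, 264.8]]
0.688 0.025 [[338.9, 266.8], [349.6, 263.0]]
0.695 0.005 [[340.4, 276.7], [351.0, 272.8]]
0.695 0.01 [[340.5, 274.9], [351.1, 271.0]]
0.695 0.015 [[340.6, 273.0], [351.2, 269.2]]
0.695 0.02 [[340.6, 271.2], [351.2, 267.3]]
0.695 0.025 [[340.7, 269.3], [351.3, 265.5]]
```

The tip corner at (340.7,270.7) back-projects to z≈21 mm, so the tips sit much higher than the stated overhang implies. I'll keep going down in guarded steps.

```bash
python3 - <<'E'
from h import *
print(guarded(.000,-.018,.0015,2.5)); st(); print(r.current_torque())
E
```

```text
(0.0, True)
 t=12.4 p [ 0.6485 -0.1086  0.001 ] F [-2.8  0.6  9.7] op 0.749
[ 0.1128586   0.62568477 -0.00259861]
```

```bash
python3 - <<'E'
from h import *
d=optics.get_image("scene"); st()
a=cv2.convertScaleAbs(d["pixels"][215:295,295:375,::-1],alpha=1.8,beta=10)
cv2.imwrite("pics/s3.png",cv2.resize(a,None,fx=7,fy=7,interpolation=cv2.INTER_CUBIC))
d=optics.get_image("top"); 
a=cv2.convertScaleAbs(d["pixels"][190:320,270:400,::-1],alpha=2,beta=10)
cv2.imwrite("pics/t3.png",cv2.resize(a,None,fx=4,fy=4,interpolation=cv2.INTER_CUBIC))
E
```

```text
t=12.5 p [ 0.6485 -0.1086  0.001 ] F [-2.8  0.9  9.9] op 0.749
```

View pics/s3.png

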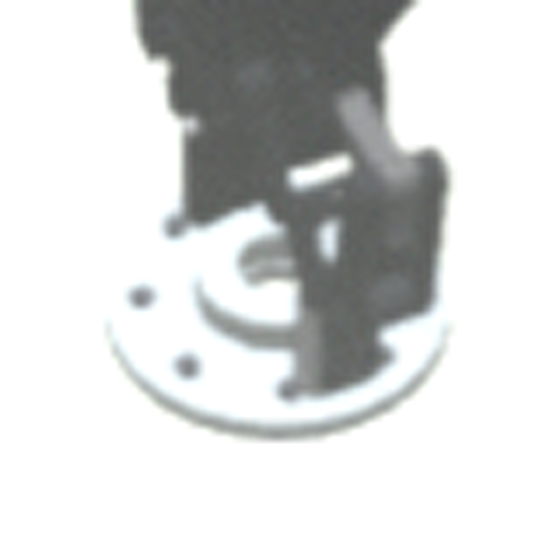

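View pics/t3.png

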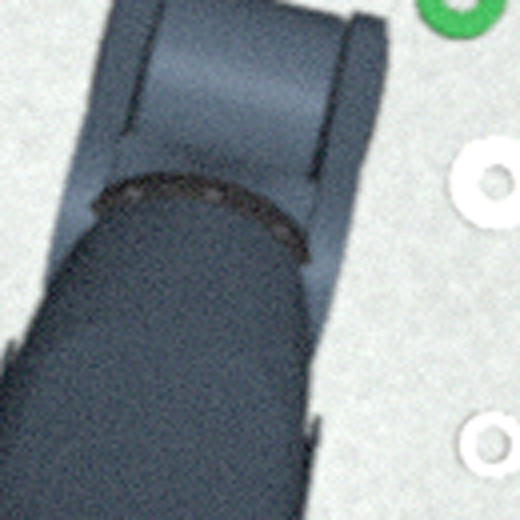

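```bash
python3 - <<'E'
from h import *
r.move_linear([.6482,-.1085,.0055],vel=.1); st()
r.set_gripper(.0,20); st("closed")
E
```

```text
t=12.8 p [ 0.6484 -0.1085  0.0058] F [-0.6  0.4  0.4] op 0.749
closed t=13.1 p [ 0.648  -0.1085  0.0055] F [-1.9  0.3  3.3] op 0.518
```

```bash
python3 - <<'E'
from h import *
r.set_gripper(.7); 
r.move_linear([.6482,-.1085,.012],vel=.1)
p=[.6482,-.1085,.012]; a=best_a(0,p); print(a)
r.move_to(p,quat(a)); st("rot"); r.move_linear([.6482,-.1085,.006],vel=.1); r.set_gripper(0,20); st("cl")
r.set_gripper(0,50); st("sq"); r.move_linear([.6482,-.1085,.03],vel=.1); r.sleep(.2); st("lift")
E
```

```text
0
rot t=15.0 p [ 0.6482 -0.1085  0.012 ] F [ 0.4  1.5 -0.9] op 0.700
cl t=15.5 p [ 0.6482 -0.1084  0.0062] F [-0.2  0.5  0.5] op 0.532
sq t=15.8 p [ 0.6483 -0.1084  0.0064] F [-2.1  1.9  5.6] op 0.515
lift t=16.4 p [ 0.6479 -0.1085  0.0295] F [ 0.7  0.3 -2.8] op 0.508
```

```bash
cat >> h.py <<'E'
def lower(x,y,z0,z1,step=.004,vel=.05,lim=6,zlim=12,gain=.00025,fine=None):
    "step down, yielding sideways to the measured side force; stop on vertical load"
    f0=np.array(r.current_contact_force()); z=z0
    while True:
        r.move_linear([x,y,z],vel=vel); r.sleep(.05); f=np.array(r.current_contact_force())-f0
        print("z %.4f xy %.4f %.4f dF"%(z,x,y),f.round(1))
        if abs(f[2])>zlim: return x,y,z,True
        if np.hypot(f[0],f[1])>lim:
            x+=np.clip(gain*f[0],-.0015,.0015); y+=np.clip(gain*f[1],-.0015,.0015); continue_same=True
        if z<=z1+1e-6: return x,y,z,False
        z=max(z-step,z1)
E
python3 - <<'E'
from h import *
r.move_linear([.6482,-.1085,.14],vel=.25)
p=[.468,.082,.14]; q=r.inverse_kinematics(p,quat(0)); print(q)
r.move_to(p,quat(0)); r.move_linear([.468,.082,.105],vel=.1); r.sleep(.2); st("above")
for n in("scene","top"):
    d=optics.get_image(n); c=(376,165) if n=="scene" else (240,300)
    a=cv2.convertScaleAbs(d["pixels"][c[1]-60:c[1]+60,c[0]-60:c[0]+60,::-1],alpha=1.6)
    cv2.imwrite(f"pics/{n}4.png",cv2.resize(a,None,fx=4,fy=4,interpolation=cv2.INTER_CUBIC))
E
```

```text
[ 7.54280109e-02  3.41183406e-01  1.92587483e+00 -4.44089210e-16
  8.74534421e-01  1.64622434e+00]
above t=18.7 p [0.4684 0.082  0.1056] F [-0.2  0.  -3.2] op 0.515
```

View pics/scene4.png

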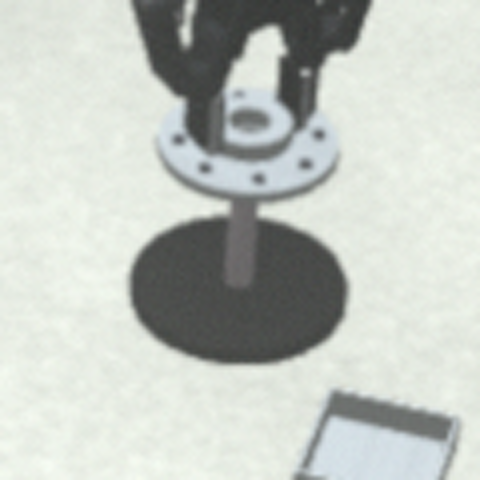

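Flange is held flat and its bore (250,120 in the crop) is above the post (243,200). Lowering it now with force watched.

```bash
python3 - <<'E'
from h import *
print(lower(.468,.082,.098,.0215,step=.006)); st()
E
```

```text
z 0.0980 xy 0.4680 0.0820 dF [1.2 1.  0.2]
z 0.0920 xy 0.4680 0.0820 dF [ 0.7  0.5 -0.3]
z 0.0860 xy 0.4680 0.0820 dF [0.2 1.5 0.7]
z 0.0800 xy 0.4680 0.0820 dF [ 0.5 -0.5 -1.6]
z 0.0740 xy 0.4680 0.0820 dF [ 0.4  0.  -0.1]
z 0.0680 xy 0.4680 0.0820 dF [ 0.2 -0.5  0.1]
z 0.0620 xy 0.4680 0.0820 dF [ 0.3  0.8 -1.3]
z 0.0560 xy 0.4680 0.0820 dF [ 1.8  0.6 -0.5]
z 0.0500 xy 0.4680 0.0820 dF [ 1.   0.6 -0.8]
z 0.0440 xy 0.4680 0.0820 dF [ 1.  -0.8  0. ]
z 0.0380 xy 0.4680 0.0820 dF [ 0.3 -1.1 -0.2]
z 0.0320 xy 0.4680 0.0820 dF [ 0.5 -0.2 -0.8]
z 0.0260 xy 0.4680 0.0820 dF [ 0.5 -0.2 -1. ]
z 0.0215 xy 0.4680 0.0820 dF [ 1.3 -0.2  0.6]
(0.468, 0.082, 0.0215, False)
 t=23.2 p [0.4679 0.082  0.0214] F [ 0.6 -0.2 -1.3] op 0.510
```

```bash
python3 - <<'E'
from h import *
x,y,z,c=lower(.468,.082,.0205,.013,step=.001,zlim=4); st()
r.set_gripper(.68,30); st("open")
r.move_linear([x,y,.13],vel=.25); r.set_gripper(.68)
# tall ring
X=(.4755,-.2655); p=[*X,.12]; a=best_a(np.pi/2,p); print(a)
r.move_to(p,quat(a)); st("tall")
for n in("scene","top"):
    d=optics.get_image(n); c=(376,165) if n=="scene" else (240,300)
    a=cv2.convertScaleAbs(d["pixels"][c[1]-60:c[1]+60,c[0]-60:c[0]+60,::-1],alpha=1.6)
    cv2.imwrite(f"pics/{n}5.png",cv2.resize(a,None,fx=4,fy=4,interpolation=cv2.INTER_CUBIC))
E
```

```text
z 0.0205 xy 0.4680 0.0820 dF [-0.5  0.7 -0.7]
z 0.0195 xy 0.4680 0.0820 dF [-0.5  0.2 -1. ]
z 0.0185 xy 0.4680 0.0820 dF [-0.4  0.5 -0.3]
z 0.0175 xy 0.4680 0.0820 dF [-5.5 -0.4 15.6]
 t=24.4 p [0.4682 0.082  0.0183] F [-4.9 -0.6 14.3] op 0.517
open t=24.7 p [0.468  0.082  0.0175] F [-0.2  0.1 -0. ] op 0.681
1.5707963267948966
tall t=27.4 p [ 0.4756 -0.2651  0.1199] F [0.  0.2 0.1] op 0.685
```

View pics/scene5.png

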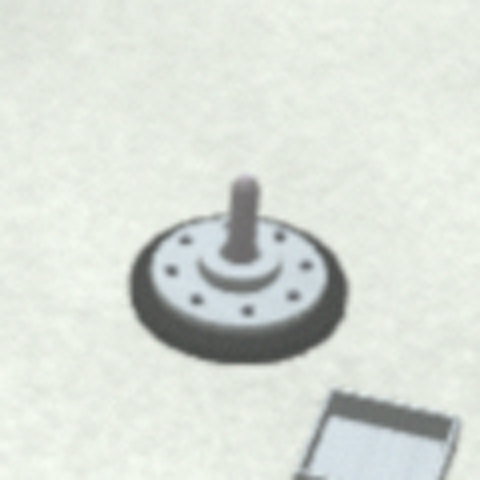

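View pics/top5.png

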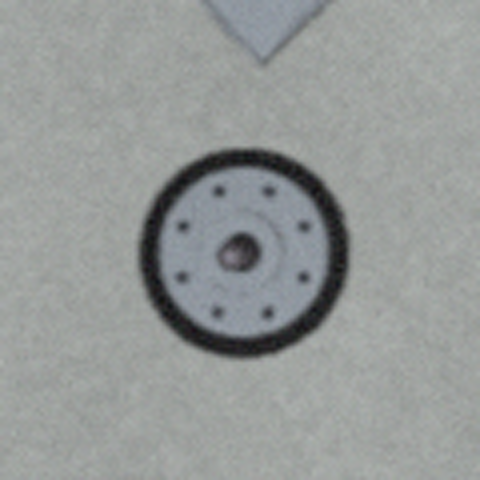

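Flange is seated and concentric with the base (both centred near (244,252) in the top crop). Next, the tall ring.

```bash
cat >> h.py <<'E'
def pick(x,y,a1,z,opn,a2=None,sq=30,hov=.03,light=20):
    "two crossed squeezes, holding with the second"
    a2=a1+np.pi/2 if a2 is None else a2
    r.move_linear([x,y,z+hov],vel=.2); r.move_linear([x,y,z],vel=.1); r.set_gripper(0,light); st("sq1")
    r.set_gripper(opn); r.move_linear([x,y,z+hov],vel=.2)
    p=[x,y,z+hov]; a=best_a(a2,p); r.move_to(p,quat(a)); r.move_linear([x,y,z],vel=.1); r.set_gripper(0,light); st("sq2")
    r.set_gripper(0,sq); st("grip"); zg=r.current_tool_pos()[2]
    r.move_linear([x,y,z+.03],vel=.1); r.sleep(.15); st("lift")
    return a,z
E
python3 - <<'E'
from h import *
a,z=pick(.4755,-.2655,np.pi/2,.006,.68); print(a)
r.move_linear([.4755,-.2655,.15],vel=.25)
a=best_a(a,[.468,.082,.15]); r.move_to([.468,.082,.15],quat(a)); r.move_linear([.468,.082,.105],vel=.1);r.sleep(.15); st(str(a))
for n in("scene","top"):
    d=optics.get_image(n); c=(376,165) if n=="scene" else (240,300)
    b=cv2.convertScaleAbs(d["pixels"][c[1]-60:c[1]+60,c[0]-60:c[0]+60,::-1],alpha=1.6)
    cv2.imwrite(f"pics/{n}6.png",cv2.resize(b,None,fx=4,fy=4,interpolation=cv2.INTER_CUBIC))
E
```

```text
sq1 t=28.9 p [ 0.476  -0.2658  0.0069] F [-0.3  1.3  7.1] op 0.423
sq2 t=31.7 p [ 0.4758 -0.2657  0.0066] F [-0.9  0.2  6. ] op 0.423
grip t=31.9 p [ 0.4758 -0.2657  0.0067] F [-0.9  1.4  6.8] op 0.414
lift t=32.5 p [ 0.4752 -0.2653  0.0354] F [ 0.7  0.3 -0.4] op 0.413
0.0
0.0 t=35.2 p [0.4684 0.082  0.1056] F [ 0.5 -0.7  0.6] op 0.416
```

View pics/scene6.png

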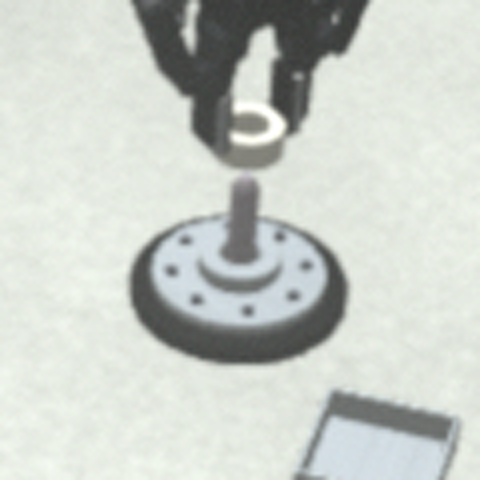

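Tall ring is held level with its bore (250,125) above the post tip (245,180). Lowering gently.

```bash
python3 - <<'E'
from h import *
lower(.468,.082,.095,.041,step=.006,zlim=6)
x,y,z,c=lower(.468,.082,.040,.034,step=.0007,zlim=2.5,vel=.03); st()
E
```

```text
z 0.0950 xy 0.4680 0.0820 dF [-0.7 -0.  -0.4]
z 0.0890 xy 0.4680 0.0820 dF [-0.6 -0.1  0.5]
z 0.0830 xy 0.4680 0.0820 dF [-1.5 -0.5 -0.6]
z 0.0770 xy 0.4680 0.0820 dF [-1.4 -0.6  0.2]
z 0.0710 xy 0.4680 0.0820 dF [-0.8 -0.9 -1. ]
z 0.0650 xy 0.4680 0.0820 dF [-1.1 -0.7 -0. ]
z 0.0590 xy 0.4680 0.0820 dF [-1.4 -1.1 -0. ]
z 0.0530 xy 0.4680 0.0820 dF [-1.2 -0.7 -0.5]
z 0.0470 xy 0.4680 0.0820 dF [-0.7 -0.1 -0.1]
z 0.0410 xy 0.4680 0.0820 dF [-0.3 -1.6 -0.1]
z 0.0400 xy 0.4680 0.0820 dF [-1.3  0.3 -0.3]
z 0.0393 xy 0.4680 0.0820 dF [-0.8  0.8  0. ]
z 0.0386 xy 0.4680 0.0820 dF [-1.3  1.6  3.1]
 t=39.4 p [0.4681 0.082  0.0387] F [-0.8  0.5  2.5] op 0.415
```

```bash
python3 - <<'E'
from h import *
r.set_gripper(.6); st("open"); r.move_linear([.468,.082,.14],vel=.2); r.set_gripper(.88)
X=(.4522,-.0963); a0=np.radians(63.7); p=[*X,.12]; a=best_a(a0,p); r.move_to(p,quat(a)); st("plate %.2f"%a)
for n in("scene","top"):
    d=optics.get_image(n); c=(376,165) if n=="scene" else (240,300)
    b=cv2.convertScaleAbs(d["pixels"][c[1]-60:c[1]+60,c[0]-60:c[0]+60,::-1],alpha=1.6)
    cv2.imwrite(f"pics/{n}7.png",cv2.resize(b,None,fx=4,fy=4,interpolation=cv2.INTER_CUBIC))
E
```

```text
open t=39.7 p [0.468  0.082  0.0385] F [-0.4 -0.1 -0.2] op 0.602
plate 1.11 t=42.1 p [ 0.4523 -0.0961  0.12  ] F [-0.9 -0.5  1.5] op 0.882
```

View pics/scene7.png

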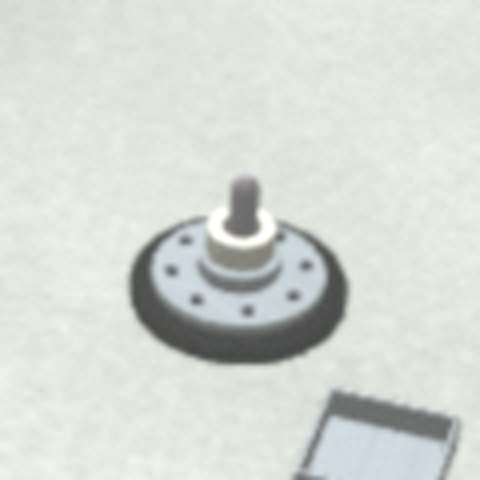

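Tall ring sits flat on the hub, around the post at (241,235). Now the plate.

```bash
python3 - <<'E'
from h import *
a,z=pick(.4522,-.0963,1.1118,-.001,.88,sq=50); print(a)
r.move_linear([.4522,-.0963,.15],vel=.25)
r.move_to([.468,.082,.15],quat(a)); r.move_linear([.468,.082,.105],vel=.15);r.sleep(.15); st(str(a))
for n in("scene","top"):
    d=optics.get_image(n); c=(376,165) if n=="scene" else (240,300)
    b=cv2.convertScaleAbs(d["pixels"][c[1]-60:c[1]+60,c[0]-60:c[0]+60,::-1],alpha=1.6)
    cv2.imwrite(f"pics/{n}8.png",cv2.resize(b,None,fx=4,fy=4,interpolation=cv2.INTER_CUBIC))
E
```

```text
sq1 t=43.6 p [ 4.525e-01 -9.640e-02 -2.000e-04] F [-1.4  0.4  6.3] op 0.624
sq2 t=46.4 p [ 4.525e-01 -9.640e-02 -4.000e-04] F [-0.9 -0.   7. ] op 0.622
grip t=46.6 p [ 4.526e-01 -9.640e-02 -2.000e-04] F [-3.5  1.1 11.5] op 0.612
lift t=47.2 p [ 0.4518 -0.0962  0.0284] F [-1.1  0.2 -2.4] op 0.614
2.6825963267948962
2.6825963267948962 t=49.2 p [0.4686 0.0817 0.1059] F [-0.5  0.5 -1.5] op 0.612
```

View pics/scene8.png

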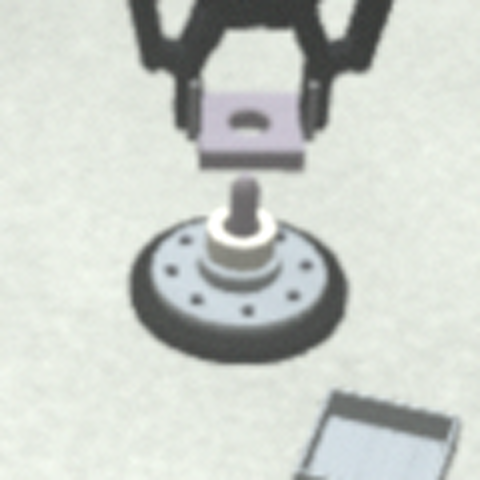

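Plate is held level, bore (250,120) above the post tip (245,180).

```bash
python3 - <<'E'
from h import *
lower(.468,.082,.092,.053,step=.006,zlim=6)
x,y,z,c=lower(.468,.082,.0515,.046,step=.0008,zlim=2.5,vel=.03); st()
r.set_gripper(.85); st("open"); r.move_linear([.468,.082,.14],vel=.2)
X=(.6255,-.268); p=[*X,.12]; a=best_a(np.pi/2,p); r.move_to(p,quat(a)); st("short %.2f"%a)
for n in("scene","top"):
    d=optics.get_image(n); c=(376,165) if n=="scene" else (240,300)
    b=cv2.convertScaleAbs(d["pixels"][c[1]-60:c[1]+60,c[0]-60:c[0]+60,::-1],alpha=1.6)
    cv2.imwrite(f"pics/{n}9.png",cv2.resize(b,None,fx=4,fy=4,interpolation=cv2.INTER_CUBIC))
E
```

```text
z 0.0920 xy 0.4680 0.0820 dF [-0.4 -0.3 -0.3]
z 0.0860 xy 0.4680 0.0820 dF [-0.6  0.3 -0.7]
z 0.0800 xy 0.4680 0.0820 dF [-0.9  0.4  0.6]
z 0.0740 xy 0.4680 0.0820 dF [-0.4 -0.3  0.7]
z 0.0680 xy 0.4680 0.0820 dF [0.2 0.3 0.3]
z 0.0620 xy 0.4680 0.0820 dF [-1.2  1.1  0.5]
z 0.0560 xy 0.4680 0.0820 dF [0.1 0.1 1.5]
z 0.0530 xy 0.4680 0.0820 dF [-0.4  0.4  0.6]
z 0.0515 xy 0.4680 0.0820 dF [-0.8 -0.4 -0.7]
z 0.0507 xy 0.4680 0.0820 dF [0.5 0.1 0.5]
z 0.0499 xy 0.4680 0.0820 dF [-0.4 -0.7  0.8]
z 0.0491 xy 0.4680 0.0820 dF [-3.7  0.5 14.4]
 t=53.1 p [0.4681 0.082  0.0498] F [-3.6  0.5 13. ] op 0.610
open t=53.5 p [0.468 0.082 0.049] F [-0.5  0.1 -0.2] op 0.852
short 1.57 t=55.5 p [ 0.6256 -0.2667  0.12  ] F [-0.4 -0.5 -0.4] op 0.849
```

View pics/scene9.png

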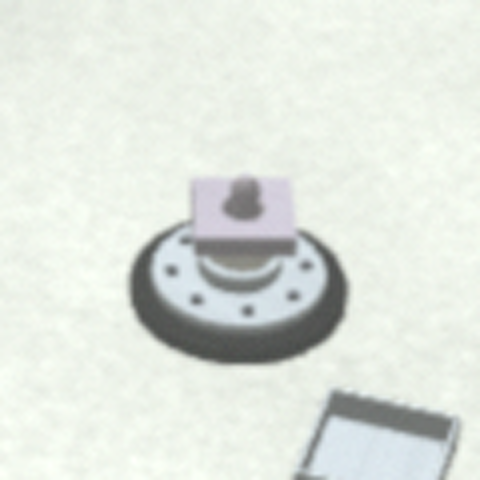

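Plate lies flat on the ring at (243,215). Next is the short ring. The white wide one was confirmed earlier at top (394,236).

```bash
python3 - <<'E'
from h import *
a,z=pick(.6260,-.268,np.pi/2,.0005,.85,sq=30); print(a)
r.move_linear([.626,-.268,.15],vel=.25)
a=best_a(a,[.468,.082,.15]);r.move_to([.468,.082,.15],quat(a)); r.move_linear([.468,.082,.105],vel=.15);r.sleep(.15); st(str(a))
for n in("scene","top"):
    d=optics.get_image(n); c=(376,165) if n=="scene" else (240,300)
    b=cv2.convertScaleAbs(d["pixels"][c[1]-60:c[1]+60,c[0]-60:c[0]+60,::-1],alpha=1.6)
    cv2.imwrite(f"pics/{n}10.png",cv2.resize(b,None,fx=4,fy=4,interpolation=cv2.INTER_CUBIC))
E
```

```text
sq1 t=57.0 p [ 0.6263 -0.2682  0.0013] F [-2.1  1.   5.3] op 0.621
sq2 t=59.8 p [ 0.6263 -0.2682  0.0011] F [0.4 0.6 2.4] op 0.605
grip t=60.0 p [ 0.6264 -0.2682  0.0012] F [-1.4  0.8  5.6] op 0.605
lift t=60.6 p [ 0.6257 -0.2678  0.03  ] F [ 0.2  0.2 -0.4] op 0.604
0.0
0.0 t=63.3 p [0.4687 0.0819 0.1059] F [ 0.4  0.3 -1.2] op 0.604
```

View pics/scene10.png

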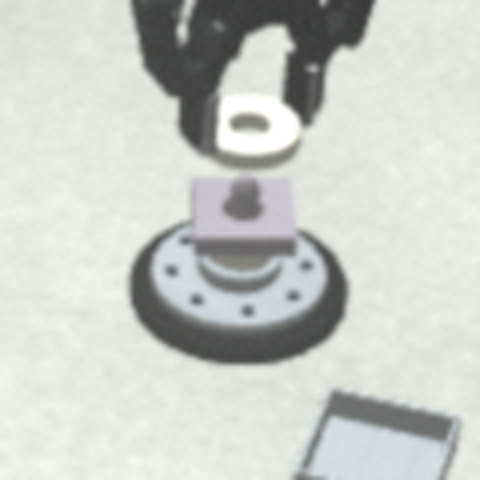

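Short ring is held level with its bore at (249,122). Lowering.

```bash
python3 - <<'E'
from h import *
lower(.468,.082,.092,.066,step=.005,zlim=5)
x,y,z,c=lower(.468,.082,.065,.059,step=.0006,zlim=2.2,vel=.03); st()
r.set_gripper(.85); st("open"); r.move_linear([.468,.082,.15],vel=.2); r.set_gripper(.6)
X=(.646,.270); p=[*X,.12]; a=best_a(np.pi/2,p); r.move_to(p,quat(a)); st("cap %.2f"%a)
for n in("scene","top"):
    d=optics.get_image(n); c=(376,165) if n=="scene" else (240,300)
    b=cv2.convertScaleAbs(d["pixels"][c[1]-60:c[1]+60,c[0]-60:c[0]+60,::-1],alpha=1.6)
    cv2.imwrite(f"pics/{n}11.png",cv2.resize(b,None,fx=4,fy=4,interpolation=cv2.INTER_CUBIC))
# knob-top blobs
for n,c,z in(("top",(161,223),.036),("scene",(496,190),.036)):
    d=load(n); b=cv2.convertScaleAbs(d["pixels"][c[1]-20:c[1]+20,c[0]-20:c[0]+20,::-1],alpha=1.6)
    cv2.imwrite(f"pics/cap_{n}.png",cv2.resize(b,None,fx=10,fy=10,interpolation=cv2.INTER_CUBIC))
E
```

```text
z 0.0920 xy 0.4680 0.0820 dF [ 0.4 -0.3  0.5]
z 0.0870 xy 0.4680 0.0820 dF [ 1.4 -0.6  2. ]
z 0.0820 xy 0.4680 0.0820 dF [-0.3  0.   0.2]
z 0.0770 xy 0.4680 0.0820 dF [ 0.2 -0.2  1.6]
z 0.0720 xy 0.4680 0.0820 dF [-0.1 -0.5  0.1]
z 0.0670 xy 0.4680 0.0820 dF [-0.7 -1.3  1.2]
z 0.0660 xy 0.4680 0.0820 dF [ 0.5 -0.7  0.6]
z 0.0650 xy 0.4680 0.0820 dF [ 0.5 -0.2  0.2]
z 0.0644 xy 0.4680 0.0820 dF [-0.1  0.5 -0.8]
z 0.0638 xy 0.4680 0.0820 dF [-0.4  0.3  0. ]
z 0.0632 xy 0.4680 0.0820 dF [ 0.2  0.1 -0.2]
z 0.0626 xy 0.4680 0.0820 dF [-2.6 -0.1  9.9]
 t=67.1 p [0.4681 0.082  0.0631] F [-2.5 -0.3  9.2] op 0.604
open t=67.5 p [0.468  0.082  0.0625] F [ 0.6  0.3 -0.6] op 0.848
cap 1.57 t=69.6 p [0.6458 0.2695 0.12  ] F [-0.3  0.1  0.6] op 0.601
```

View pics/scene11.png

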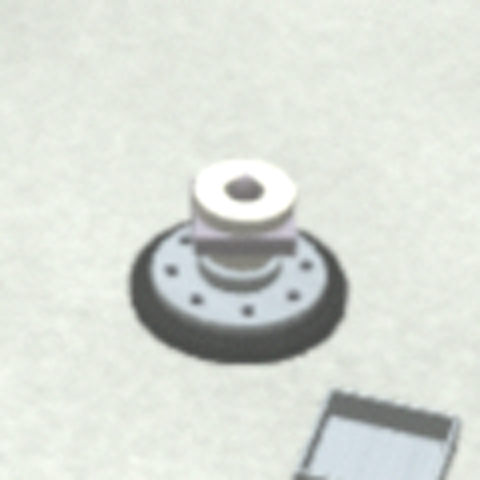

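View pics/cap_scene.png

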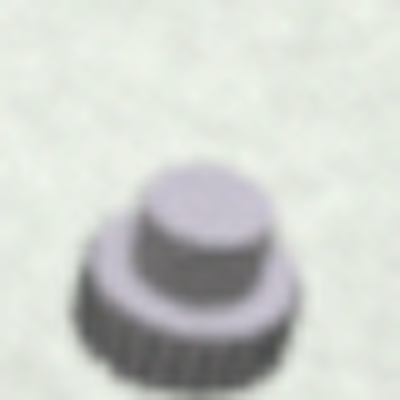

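View pics/cap_top.png

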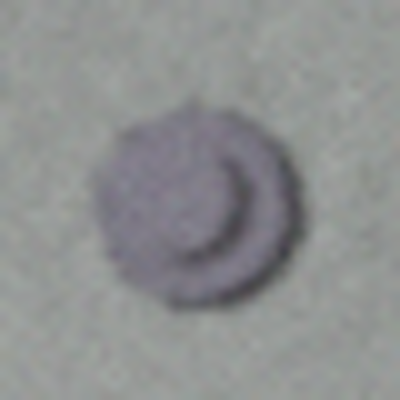

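Short ring is seated flat (245,190). The cap's knob top is at scene (495.9,190) and its body centre at top (160,223).

```bash
python3 - <<'E'
from h import *
A=ray(load("scene"),[[495.9,190]],.036)[0];B=ray(load("top"),[[160.,223]],.018)[0]; print(A,B)
x,y=((A+B)/2)[:2].round(4); print(x,y)
a,z=pick(x,y,np.pi/2,.023,.6,sq=50); print(a)
r.move_linear([x,y,.17],vel=.25)
a=best_a(a,[.468,.082,.17]);r.move_to([.468,.082,.17],quat(a)); r.move_linear([.468,.082,.135],vel=.15);r.sleep(.15); st(str(a))
for n in("scene","top"):
    d=optics.get_image(n); c=(376,165) if n=="scene" else (240,300)
    b=cv2.convertScaleAbs(d["pixels"][c[1]-60:c[1]+60,c[0]-60:c[0]+60,::-1],alpha=1.6)
    cv2.imwrite(f"pics/{n}12.png",cv2.resize(b,None,fx=4,fy=4,interpolation=cv2.INTER_CUBIC))
E
```

```text
[0.64591605 0.26844983 0.036     ] [0.64825275 0.26876966 0.018     ]
0.6471 0.2686
sq1 t=71.0 p [0.6474 0.2687 0.0237] F [-0.9  0.1  3.7] op 0.312
sq2 t=73.8 p [0.6475 0.2688 0.0237] F [-0.8 -0.6  2.8] op 0.312
grip t=74.0 p [0.6475 0.2687 0.0238] F [-0.  -0.5  6.2] op 0.305
lift t=74.6 p [0.6467 0.2685 0.0524] F [ 0.5  0.1 -2.3] op 0.299
3.141592653589793
3.141592653589793 t=76.8 p [0.4687 0.0822 0.1358] F [ 0.2 -0.2 -2.1] op 0.294
```

View pics/scene12.png

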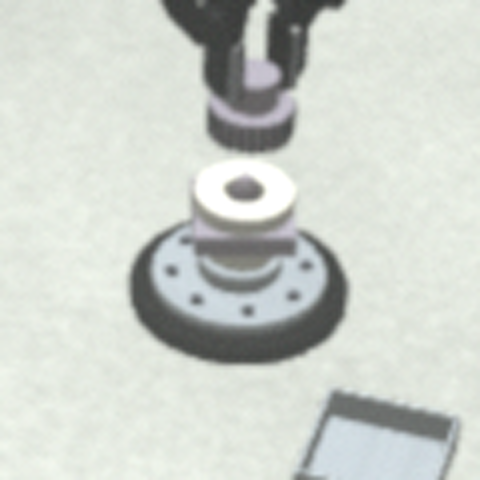

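Cap is held knob up and vertical at (252,110), above the stack. Lowering.

```bash
python3 - <<'E'
from h import *
lower(.468,.082,.12,.100,step=.004,zlim=5)
x,y,z,c=lower(.468,.082,.099,.093,step=.0007,zlim=2.5,vel=.03); st()
r.set_gripper(.6); st("open"); r.move_linear([.468,.082,.2],vel=.2)
r.move_to([.4,-.35,.25],quat(0)); st()
for n in("scene","top"):
    d=optics.get_image(n); c=(376,165) if n=="scene" else (240,300)
    np.savez(n+"1.npz",**d)
    b=cv2.convertScaleAbs(d["pixels"][c[1]-60:c[1]+60,c[0]-60:c[0]+60,::-1],alpha=1.6)
    cv2.imwrite(f"pics/{n}13.png",cv2.resize(b,None,fx=4,fy=4,interpolation=cv2.INTER_CUBIC))
E
```

```text
z 0.1200 xy 0.4680 0.0820 dF [ 0.8 -0.7 -0.3]
z 0.1160 xy 0.4680 0.0820 dF [ 0.6 -0.4 -0.8]
z 0.1120 xy 0.4680 0.0820 dF [-0.8 -0.8 -1.1]
z 0.1080 xy 0.4680 0.0820 dF [ 0.2  0.1 -0.9]
z 0.1040 xy 0.4680 0.0820 dF [ 0.2 -1.2 -0.6]
z 0.1000 xy 0.4680 0.0820 dF [ 0.3 -0.8 -0.5]
z 0.0990 xy 0.4680 0.0820 dF [-0.2 -0.2  0.1]
z 0.0983 xy 0.4680 0.0820 dF [0.1 0.7 0.7]
z 0.0976 xy 0.4680 0.0820 dF [-1.   1.   2.9]
 t=79.8 p [0.4681 0.082  0.0978] F [-0.8  0.9  1.5] op 0.301
open t=80.1 p [0.468  0.082  0.0975] F [0.4 1.2 0.8] op 0.601
 t=82.8 p [ 0.4002 -0.3496  0.2496] F [-0.2  0.9 -0.1] op 0.597
```

View pics/scene13.png

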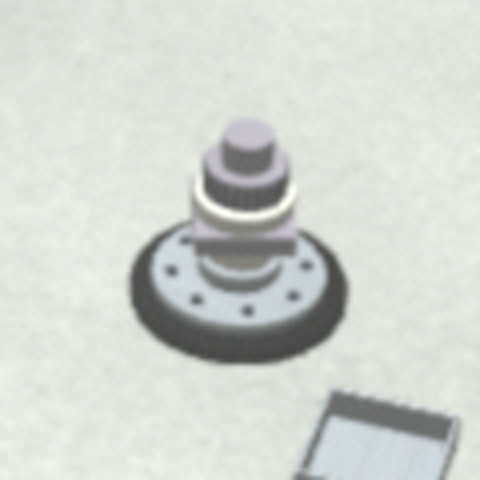

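View pics/top13.png

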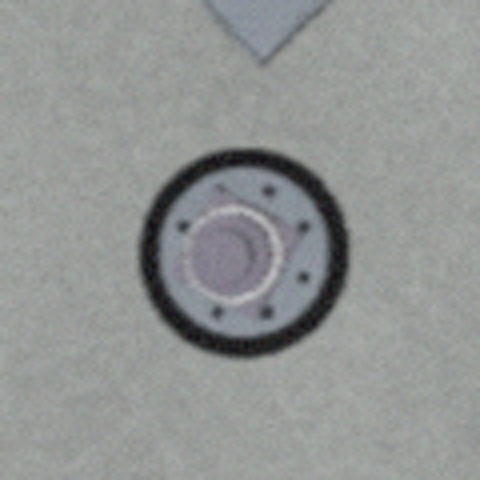

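The full stack stands straight: cap knob at (248,135) in the scene crop, and the top-view offset is just perspective. I'll check the jar, dish and screwdriver numerically, then hand in.

```bash
python3 - <<'E'
from h import *
from meas import blob,P
a=load("scene");b=load("scene","1")
for n in("jar","dish"):
    print(n,*[ray(d,blob(d,P[n][1],P[n][3],10,"")[0],P[n][4])[0][:2].round(4) for d in(a,b)])
print("driver diff",np.abs(a["pixels"][240:320,120:175].astype(int)-b["pixels"][240:320,120:175]).mean(), "bg diff",np.abs(a["pixels"][330:400,120:300].astype(int)-b["pixels"][330:400,120:300]).mean())
X=ray(b,[[376-60+248/4-.5,165-60+133/4-.5]],.012+.098)[0]; print("knob",X)
st(); r.hand_in()
E
```

```text
jar [0.4675 0.2766] [0.4677 0.2765]
dish [0.6237 0.0737] [0.6235 0.0737]
driver diff 0.8673484848484848 bg diff 0.8478835978835979
knob [0.46593006 0.0818017  0.11      ]
 t=82.8 p [ 0.4002 -0.3496  0.2498] F [0.  0.3 1.1] op 0.598
the job is handed in; nothing more can be done
```

I built the whole stack on the post (flange, tall ring, plate, short ring, cap) and handed the job in at about 83 s of the 120 s. Each part was centred with two crossed squeezes, lowered in small steps while I watched the force, and let go on contact. Both ceramic rings went down slowly, with no drop.

- **Heights:** every part touched down within about 1 mm of its expected seated height.
- **Final pictures:** the stack looks upright and concentric. The knob measures (0.466, 0.082), against the post at (0.468, 0.082), a difference of about 2 mm.
- **Bystanders:** the jar and dish stayed within 0.3 mm of where they were. The picture around the screwdriver did not change beyond noise.
- **Disagreement:** the fingertips did not match the stated 22 mm overhang. With the jaws three-quarters open they touched the flange disc only with the TCP near z ≈ 1 mm. I set the grip heights from that contact instead, and a slow first probe of the flange cost about 9 s.
- **Contact force:** setting the parts down pressed up to about 16 N, and the two ceramic rings about 3 N and 10 N.

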